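Refit a power module and its busbar on an inverter heatsink

ROBOT

A 6-joint arm with a two-finger parallel gripper is mounted at the origin on the work surface. World frame = base frame: x ahead of the robot, y to its left, z up, the work surface at z = 0. Lengths are in m, angles in rad, forces in N, time in s.
With the tool pointing down it reaches from about 0.3 to 0.775 m from the base axis. Payload 14.6 kg.
Tool frame: the origin (TCP) lies at the very end of the fingers, on their centre line; the grasp point (between the pads) lies 19 mm behind it; z points along the fingers, y is the line along which they close (so a half turn about z gives the same grasp; the last joint's range is limited). The gripper opens to 94 mm and grips with 3 to 60 N. Pads are 16 mm wide; open, the fingers measure 119 mm over their backs; the gripper's body (75 mm by 177 mm) begins 78 mm behind the grasp point.
Start: joints at [-1.315, 0.3, 1.521, -0, 1.321, -0.067], TCP at [0.174, -0.522, 0.177] pointing down, gripper open.
Joint ranges: [-3.03, 3.03], [-0.79, 2.21], [0.23, 2.52], [-1.04, 4.18], [0, 3.07], [-2.55, 2.55]. Speed limits (rad/s): [2.22, 2.22, 2.57, 3.14, 3.14, 3.14].

INTERFACE

Orientations are given as [roll, pitch, yaw] about the fixed x, y, z axes, in that order (R = Rz(yaw) Ry(pitch) Rx(roll)).
In Python, from station import ctrl gives the robot as it stands. The module is installed in compiled form; this text tells all that it offers.
- The arm moves only by the tool step_arm, never from a script. Its argument "deltas" is a list of rows, each an object with "dp": the shift along the tool's x, y, z scaled (see below), a list of three; "twist": the turn about the tool's z scaled (see below). In form: [{"dp": [tx, ty, tz], "twist": twist}, ...]. A call has 1 to 12 rows; each row shifts and turns the commanded pose from where the row before left it, along the tool's axes as they then stand; what a row does not reach is not made up. The controller multiplies each number of a shift by 0.04 m and each number of a turn by 4 degrees. A row lasts 1/10 s, in which the tool goes at most 50 mm and 8.59 degrees, less where a joint would pass 70% of its speed; a pose out of reach is approached as far as the arm can. A call with a number of a shift or a turn outside -1 to 1 is refused whole. A call with a gripper value outside its range is refused whole. "gripper" is the opening, from -1 (shut) to 1 (fully open), set as the call begins (left out, the last holds). The fingers move at their own pace and stop on an object; "squeeze" is the grip in N (left out, the last holds). Time passes only in rows, so rows that do not move let the fingers close. It gives the time, the measured TCP pose, the force, the opening and the grip force at its end, in the units of the state.
- ctrl.get_obs(): the state, without advancing time (a new reading comes with each control period).
- ctrl.camera(name): name is "scene" or "top" or "wrist"; returns (picture, depth): 384x512x3 uint8, red, green, blue; 384x512 float32, m along the optical axis (not along the pixel's ray), 0 where there is no reading.
- ctrl.get_calibration(name): a dict with "fx", "fy", "cx", "cy" (pixels), "world_to_cam" (4x4, takes a point from world to camera coordinates); the wrist camera has in their place "hand_eye" (4x4, takes a point from camera to tool coordinates, whose origin is the TCP and whose axes are the flange's). Camera axes: x right, y down, z forward; pixel columns grow to the right and rows downward; lengths in m; the calibration is good to about 2 mm. A picture is of the moment at which its call begins: read the wrist's pose just before it. get_calibration takes no time and is no camera call.
- ctrl.hand_in(): hands the job in; it is judged then, once.
Trained networks look in the newest picture that a camera, given by its name, has taken for a name from the list of things; names that differ only in an ending like _2 or _b are one class to them, and where a whole thing is asked for, a point or a joint stands for the part that bears it (a point fixed in the world has none). Each returns a list of dicts, best first, with "conf" (0 to 1); they miss things now and then, are a little off and sometimes report something else, mostly with a low value. They report only what shows in the picture. A call takes as long as a camera call. They do not tell look-alikes from the thing itself.
- ctrl.spot_in(camera, label): "rect" ([left, top, right, bottom] as shares, 0 to 1, of the picture: columns of its width, rows of its height, round what is visible of it).
- ctrl.cut_out(camera, label): "pixels" (384x512 bool, what is visible of it) and "rect" ([left, top, right, bottom] as shares, 0 to 1, of the picture: columns of its width, rows of its height, round what is visible of it).
The state is a dict: "time_s": time; "qpos": joint angles; "joint_vel": joint speeds; "tau": joint torques, N m; "ee_pos": TCP position; "eef_rot": TCP orientation; "force": force on the tool from outside, world axes, zero at the start; "moment": the same for the moment, N m; "grip_width": finger opening in m; "grip_force": force on a finger pad.
Only numpy, scipy, OpenCV 4.12 (cv2) and the standard library are available. Lean on these libraries where they do the work, as an engineer would, in place of code of your own. Each camera call takes 0.05 s, during which the arm holds its last target. There are 200 camera calls.

TASK

This inverter's power stage is one module short: set the loose spare module squarely on the bare pad on the heatsink, the same way round as the fitted ones. Then lay the busbar flat across all four modules, its holes centred over the two rows of terminals farther from the modules' control pins (either way round), ready for the screws. Set both down gently, do not drop them, and leave everything else on the bench where it is.

Things in the scene. Friction and masses are not known exactly. Their poses are not given: they have to be found in the camera images.
- heatsink: aluminium heatsink fixed to the bench, fins down, 150 (x) x 236 (y) x 45 mm high, three fans on its +x side (20 mm more). Origin: centre of its underside; x runs along the modules' length, y along the row of seats. The four seats lie at y = -87, -29, 29, 87 mm, x = 0, on its flat top (z = 45 mm); which one is bare varies
- pad: the bare seat: a flat dark grey thermal pad of 92 x 32 mm (nearly no thickness) with two tapped holes, stuck on the heatsink's top face. It does not move. Origin: its centre, on the top face; axes parallel to the heatsink's
- module: the loose spare module: black block on a steel base, 92 (x) x 32 (y) x 30 mm high, 0.16 kg. Grip its upright sides, 32 mm apart, along the middle 66 mm, which is full height; the screw lugs at its ends are 9 mm high. Three round terminals on top at x = -22, 0, 22 mm; four thin upright control pins (27 mm high) on the lug at its -x end. Origin: centre of its underside
- module_pins (a point): point at the tips of the spare module's control pins, 37.5 mm from its centre towards its -x end, 27 mm above its underside; shows which way round it is
- busbar: the loose busbar: copper plate, 50 (x) x 198 (y) x 4 mm, thin black film round its edge, with a grey block capacitor of 36 (x) x 40 (y) x 45 mm fixed upright on its middle, the place to grip (top 49 mm above the underside); 0.45 kg. Eight 11 mm holes at x = -11, 11, y = -87, -29, 29, 87 mm. Same either way round. Origin: centre of the plate's underside
- bus_seat (a point): fixed point on the heatsink where the centre of the busbar's underside belongs: 11 mm to the heatsink's +x side of the row's middle, at the height of the modules' tops (75 mm above the bench, once all four are there); axes parallel to the heatsink's
- fitted0: one of the three fitted modules: like the spare but screwed down (fixed), axes parallel to the heatsink's, pins to the heatsink's -x side. Origin: centre of its underside
- fitted1: another fitted module, fixed; origin as above
- fitted2: another fitted module, fixed; origin as above
- big_module: bystander, loose: a larger black power module of another type, 106 x 62 x 30 mm, with three steel terminals; does not belong here. Origin: centre of its underside
- driver_board: bystander, loose: a green circuit board, 95 x 140 mm, 29 mm high with its parts. Origin: centre of its underside
- multimeter: bystander, loose: a yellow hand-held multimeter lying on its back, 180 x 86 x 47 mm. Origin: centre of its underside
- screwdriver: bystander, loose: a screwdriver lying down, 200 mm long, black handle. Origin on the bench under it
- brush: bystander, loose: a cleaning brush lying down, 170 mm long. Origin on the bench under it
- paste_jar: bystander, loose: a white jar of 60 mm diameter, 60 mm high. Origin: centre of its underside
- spool: bystander, loose: an aluminium solder spool standing on end, 62 mm diameter, 54 mm high. Origin: centre of its underside
- screw_tray: bystander, loose: a black two-part tray of screws and washers, 120 x 170 x 40 mm. Origin: centre of its underside
There are look-alikes about, which are no part of the job. Several things have the shape of the busbar; the one meant has the colours described above.

How it is judged:
By the outcome, as a careful person would: the job done as asked, in the order asked, and still so for the second after the job is handed in, with the robot touching nothing.
It also fails if it takes over 69 s, if anything falls off the work surface, if the arm or the gripper's body presses on something with over 40 N, if the wrist force passes 120 N, or if a joint passes its speed limit or range.

## Working session

There is one attempt and no reset: what is moved stays moved. The work goes in short steps, Python scripts to look and compute and a tool call to move; the robot and the scene stay as the last step left them, time stands still between calls to the robot, and variables do not carry over. Pictures are saved under pics/ and viewed, at most 10 in all, crops included, and the job is handed in when it is done.

Besides the shell and the picture viewer there is one more tool, called as name([rows], argument=value, ...), one row to a line, values as JSON. step_arm: Moves the arm, as the interface text tells. Its arguments: {"type":"object","properties":{"deltas":{"type":"array"},"gripper":{"type":"number"},"squeeze":{"type":"number"}},"required":["deltas"]}

```bash
mkdir -p pics; cat > h.py <<'E'
from station import ctrl
import numpy as np, cv2
from scipy.spatial.transform import Rotation as R
def cloud(name):
    o=ctrl.get_obs(); im,d=ctrl.camera(name); c=ctrl.get_calibration(name)
    v,u=np.mgrid[:384,:512]
    P=np.stack([(u-c['cx'])*d/c['fx'],(v-c['cy'])*d/c['fy'],d],-1)
    if name=='wrist':
        T=np.eye(4);T[:3,:3]=R.from_euler('xyz',o['eef_rot']).as_matrix();T[:3,3]=o['ee_pos'];T=T@c['hand_eye']
    else: T=np.linalg.inv(c['world_to_cam'])
    P=P@T[:3,:3].T+T[:3,3]; P[d==0]=np.nan
    return im,P
def save(n,im): cv2.imwrite('pics/'+n,im[...,::-1])
E
python3 - <<'E'
from h import *
o=ctrl.get_obs();print(o['ee_pos'],o['eef_rot'],o['force'])
for n in ('top','scene'):
    im,P=cloud(n); np.savez(n+'.npz',im=im,P=P)
    if n=='top': save('top.png',cv2.resize(im,(800,600)))
    else: save('scene.png',im)
    for l in ('heatsink','pad','module','module_pins','busbar','fitted0','big_module'):
        for r in ctrl.cut_out(n,l)[:6]:
            m=r['pixels']; q=P[m]; q=q[~np.isnan(q[:,0])]
            print(n,l,round(r['conf'],2),np.round(np.array(r['rect'])*[512,384,512,384]).astype(int),np.round(np.median(q,0),3) if len(q) else None,np.round(np.percentile(q[:,2],[5,95]),3) if len(q) else None, im[m].mean(0).astype(int))
E
```

```text
[ 0.17439756 -0.52131378  0.17619317] [-3.14046831e+00 -7.48083490e-05  3.22789525e-01] [ 0.80031261 -0.1583503  -1.00103947]
top heatsink 0.85 [226 155 290 201] [0.58  0.015 0.045] [0.038 0.05 ] [135 136 142]
top pad 0.45 [234 169 240 192] [0.571 0.1   0.046] [0.041 0.05 ] [121 119 121]
top module 0.66 [341 208 352 230] [ 0.432 -0.32   0.027] [0.008 0.034] [63 63 66]
top module 0.21 [349 253 394 267] [ 0.272 -0.385  0.018] [0.011 0.023] [123 120 113]
top module_pins 0.77 [344 205 351 231] [ 0.429 -0.32   0.027] [0.007 0.034] [62 62 65]
top module_pins 0.55 [233 170 242 192] [0.567 0.1   0.046] [0.041 0.05 ] [122 120 122]
top busbar 0.87 [129 240 161 298] [0.237 0.441 0.005] [-0.001  0.05 ] [116  84 132]
top busbar 0.78 [179 197 199 247] [0.414 0.277 0.004] [-0.001  0.05 ] [133 112  92]
top busbar 0.56 [ 82 186 119 239] [0.452 0.613 0.041] [0.021 0.047] [91 87 64]
top busbar 0.18 [125 162 144 181] [0.596 0.492 0.053] [0.003 0.059] [125 126 131]
top busbar 0.18 [391 196 430 247] [ 0.425 -0.571  0.007] [-0.001  0.039] [60 58 61]
top fitted0 0.75 [246 168 256 193] [0.567 0.042 0.073] [0
[... 756 characters left out ...]
[-0.001  0.05 ] [180 119  82]
scene busbar 0.67 [148 226 174 254] [ 0.692 -0.299  0.028] [0.004 0.033] [55 54 54]
scene busbar 0.4 [402 158 431 206] [0.472 0.615 0.041] [0.016 0.047] [116 109  53]
scene busbar 0.3 [255 191 269 219] [0.584 0.047 0.073] [0.051 0.078] [66 65 65]
scene fitted0 0.78 [224 192 236 221] [ 0.596 -0.069  0.073] [0.049 0.077] [67 65 66]
scene fitted0 0.7 [240 194 250 218] [ 0.589 -0.012  0.073] [0.051 0.078] [64 63 63]
scene fitted0 0.47 [253 190 264 217] [0.584 0.046 0.073] [0.048 0.078] [67 66 67]
scene fitted0 0.42 [218 184 292 236] [0.615 0.019 0.044] [0.025 0.049] [178 182 183]
scene big_module 0.98 [147 227 173 253] [ 0.69  -0.299  0.028] [0.002 0.033] [56 55 56]
```

View pics/top.png

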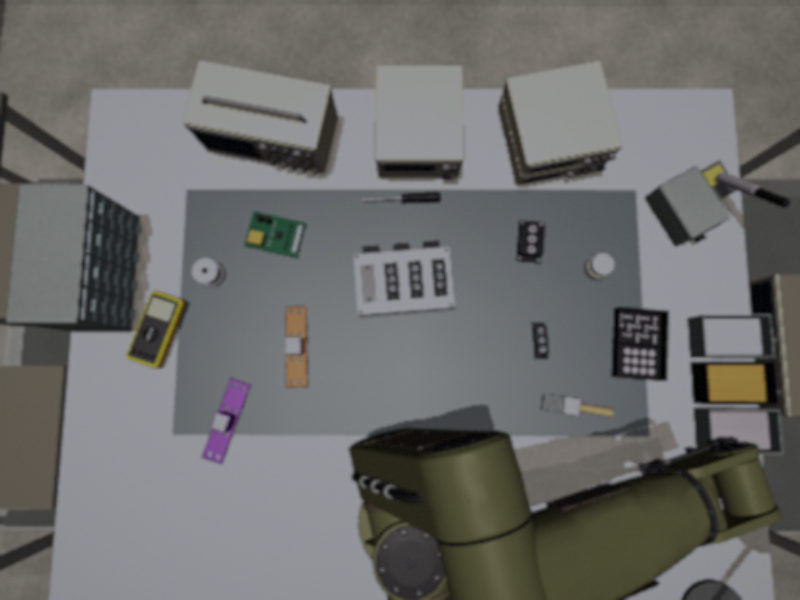

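```bash
cat >> h.py <<'E'
def go(x,y,z,yaw=None):
    "prints twist units (done first), then dp units in the turned tool frame"
    o=ctrl.get_obs(); y0=o['eef_rot'][2]; tw=0
    if yaw is not None:
        d=(yaw-y0+np.pi/2)%np.pi-np.pi/2; tw=-np.degrees(d)/4; y0+=d
    M=R.from_euler('xyz',[o['eef_rot'][0],o['eef_rot'][1],y0]).as_matrix()
    print('from',np.round(o['ee_pos'],4),'yaw',round(y0,4),'q6',round(o['qpos'][5],2),'twist',round(tw,3),'dp',np.round(M.T@(np.array([x,y,z])-o['ee_pos'])/.04,3))
E
python3 - <<'E'
from h import *
c=ctrl.get_calibration('wrist');print(np.round(c['hand_eye'],3),c['fx'])
go(.435,-.317,.28,0)
z=np.load('top.npz');P=z['P'];im=z['im']
save('crop.png',cv2.resize(np.hstack([im[150:210,220:300],im[190:250,330:410]]),None,fx=5,fy=5,interpolation=cv2.INTER_CUBIC))
E
```

```text
[[-0.001 -0.973 -0.232  0.066]
 [ 1.    -0.001 -0.     0.   ]
 [-0.    -0.232  0.973 -0.208]
 [ 0.     0.     0.     1.   ]] 319.26584296852434
from [ 0.1745 -0.5216  0.1768] yaw 0.0 q6 -0.07 twist 4.624 dp [ 6.513 -5.115 -2.581]
```

View pics/crop.png

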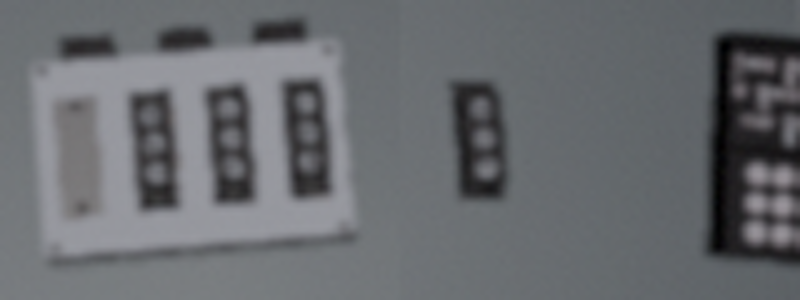

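step_arm([
  {"dp": [0, 0, -0.3], "twist": 0.92},
  {"dp": [0, 0, -0.3], "twist": 0.92},
  {"dp": [0, 0, -0.3], "twist": 0.92},
  {"dp": [0, 0, -0.3], "twist": 0.92},
  {"dp": [0, 0, -0.3], "twist": 0.92},
  {"dp": [0.93, -0.73, 0], "twist": 0},
  {"dp": [0.93, -0.73, 0], "twist": 0},
  {"dp": [0.93, -0.73, 0], "twist": 0},
  {"dp": [0.93, -0.73, 0], "twist": 0},
  {"dp": [0.93, -0.73, 0], "twist": 0},
  {"dp": [0.93, -0.73, 0], "twist": 0},
  {"dp": [0.93, -0.73, 0], "twist": 0},
], gripper=1)

```text
time_s: 2.0
ee_pos: [0.4358, -0.3153, 0.237]
eef_rot: [3.141, -0.0, 0.002]
force: [0.4, -1.2, 0.3]
grip_width: 0.0938
grip_force: 0.0
```

step_arm([
  {"dp": [0, 0, 0], "twist": 0},
  {"dp": [0, 0, 0], "twist": 0},
  {"dp": [0, 0, 0], "twist": 0},
])

```text
time_s: 2.3
ee_pos: [0.4339, -0.3174, 0.2368]
eef_rot: [3.141, 0.0, 0.001]
force: [0.0, 0.4, -0.1]
grip_width: 0.0939
grip_force: 0.0
```

```bash
cat >> h.py <<'E'
def rect(P,m):
    q=P[m]; q=q[~np.isnan(q[:,0])]
    (c,s,a)=cv2.minAreaRect((q[:,:2]*1000).astype(np.float32))
    if s[0]<s[1]: a+=90; s=s[::-1]
    return np.round(c,1),np.round(s,1),round((a+90)%180-90,2)   # centre mm, size, long axis deg
E
python3 - <<'E'
from h import *
print(ctrl.get_obs()['ee_pos'],ctrl.get_obs()['eef_rot'])
im,P=cloud('wrist'); np.savez('w1.npz',im=im,P=P); save('w1.png',im)
for l in ('module','module_pins'):
    for r in ctrl.cut_out('wrist',l)[:3]:
        m=r['pixels']; print(l,r['conf'],np.nanmedian(P[m],0),rect(P,m&(P[...,2]>.004)), 'top',rect(P,m&(P[...,2]>.026)))
E
```

```text
[ 0.43390711 -0.31736393  0.23676308] [3.14142853e+00 1.29518110e-04 8.93520955e-04]
module_pins 0.64 [ 0.43562209 -0.31996798  0.02894502] (array([ 431.1, -320.2]), array([91.5, 31.5]), 3.22) top (array([ 428.8, -320.4]), array([70.3, 31.5]), 3.36)
module_pins 0.54 [ 0.27953435 -0.37265948  0.01796398] (array([ 362.7, -392.1]), array([197.6, 145.5]), -0.34) top (array([ 448.6, -346.7]), array([56.9, 13.5]), 51.51)
```

View pics/w1.png

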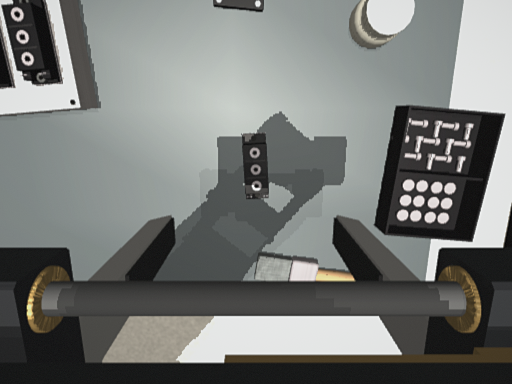

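```bash
python3 - <<'E'
from h import *
z=np.load('w1.npz');im=z['im'];P=z['P']
save('c1.png',np.hstack([cv2.resize(im[120:210,210:300],(540,540),interpolation=cv2.INTER_CUBIC)]))
b=(abs(P[...,0]-.431)<.055)&(abs(P[...,1]+.32)<.03)
for lo in (.005,.024,.028):print(lo,rect(P,b&(P[...,2]>lo)))
# height profile along module axis
a=np.radians(3.3);s=(P[...,0]-.431)*np.cos(a)+(P[...,1]+.320)*np.sin(a)
for t in np.arange(-.048,.048,.004):
    m=b&(abs(s-t)<.002);print(round(t,3),np.round(np.nanpercentile(P[m][:,2],[30,70,90,99]),3))
E
```

```text
0.005 (array([ 433.9, -326.6]), array([91.2, 59.6]), 14.98)
0.024 (array([ 427.2, -321.9]), array([73.6, 60.2]), 3.37)
0.028 (array([ 429. , -321.5]), array([69.9, 60.2]), 2.94)
-0.048 [0.    0.001 0.002 0.003]
-0.044 [0.001 0.008 0.009 0.01 ]
-0.04 [0.001 0.011 0.022 0.023]
-0.036 [0.001 0.021 0.024 0.028]
-0.032 [0.001 0.029 0.03  0.031]
-0.028 [0.001 0.029 0.03  0.031]
-0.024 [0.001 0.03  0.031 0.031]
-0.02 [0.001 0.03  0.031 0.032]
-0.016 [0.001 0.029 0.03  0.031]
-0.012 [0.001 0.029 0.03  0.031]
-0.008 [0.001 0.029 0.03  0.031]
-0.004 [0.001 0.029 0.03  0.031]
0.0 [0.001 0.03  0.031 0.032]
0.004 [0.001 0.029 0.03  0.032]
0.008 [0.001 0.029 0.03  0.031]
0.012 [0.001 0.029 0.03  0.031]
0.016 [0.001 0.029 0.03  0.031]
0.02 [0.389 0.39  0.391 0.392]
0.024 [0.396 0.399 0.4   0.401]
0.028 [0.38  0.396 0.399 0.401]
0.032 [0.377 0.379 0.38  0.381]
0.036 [0.001 0.009 0.01  0.011]
0.04 [0.001 0.009 0.01  0.012]
0.044 [0.001 0.009 0.01  0.011]
```

View pics/c1.png

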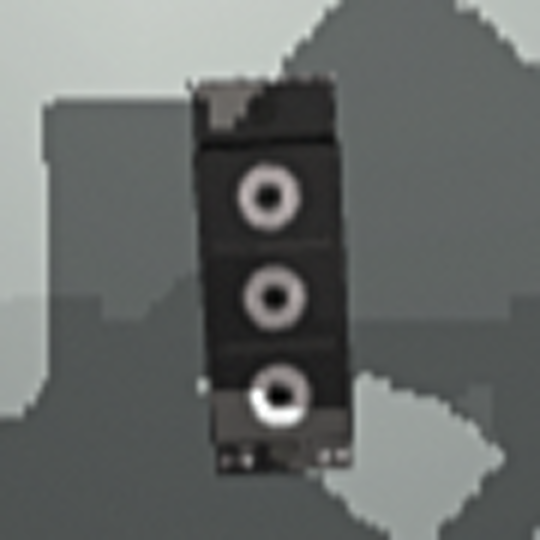

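```bash
python3 - <<'E'
from h import *
go(.4311,-.3202,.007,np.radians(3.25))
E
```

```text
from [ 0.4338 -0.3176  0.2368] yaw 0.0567 q6 0.87 twist -0.814 dp [-0.07   0.06   5.746]
```

step_arm([
  {"dp": [0, 0, 0], "twist": -0.81},
  {"dp": [-0.07, 0.06, 0.9], "twist": 0},
  {"dp": [0, 0, 0.9], "twist": 0},
  {"dp": [0, 0, 0.9], "twist": 0},
  {"dp": [0, 0, 0.9], "twist": 0},
  {"dp": [0, 0, 0.8], "twist": 0},
  {"dp": [0, 0, 0.5], "twist": 0},
  {"dp": [0, 0, 0.4], "twist": 0},
  {"dp": [0, 0, 0.3], "twist": 0},
  {"dp": [0, 0, 0.146], "twist": 0},
  {"dp": [0, 0, 0], "twist": 0},
  {"dp": [0, 0, 0], "twist": 0},
], gripper=0.3)

```text
time_s: 3.65
ee_pos: [0.4321, -0.3197, 0.0076]
eef_rot: [3.141, -0.001, 0.058]
force: [0.1, -0.0, -0.3]
grip_width: 0.0608
grip_force: 0.0
```

step_arm([
  {"dp": [0, 0, 0], "twist": 0},
  {"dp": [0, 0, 0], "twist": 0},
  {"dp": [0, 0, 0], "twist": 0},
  {"dp": [0, 0, 0], "twist": 0},
  {"dp": [0, 0, 0], "twist": 0},
  {"dp": [0, 0, 0], "twist": 0},
  {"dp": [0, 0, 0], "twist": 0},
  {"dp": [0, 0, 0], "twist": 0},
], gripper=-0.6, squeeze=20)

```text
time_s: 4.45
ee_pos: [0.4319, -0.3193, 0.0069]
eef_rot: [-3.142, -0.0, 0.058]
force: [-0.8, -0.2, -0.3]
grip_width: 0.0188
grip_force: 0.0
```

```bash
python3 - <<'E'
from h import *
im,P=cloud('wrist'); save('w2.png',im)
im2,P2=cloud('scene')
save('w2.png',np.hstack([im,cv2.resize(im2[150:210,140:190],(320,384),interpolation=cv2.INTER_CUBIC)][:2])[:, :800])
im3,P3=cloud('top')
b=(abs(P3[...,0]-.431)<.07)&(abs(P3[...,1]+.32)<.05)&(P3[...,2]>.005)&(P3[...,2]<.04); print(rect(P3,b))
E
```

```text
(array([ 483.3, -296.1]), array([50.2, 18.1]), 80.88)
```

View pics/w2.png

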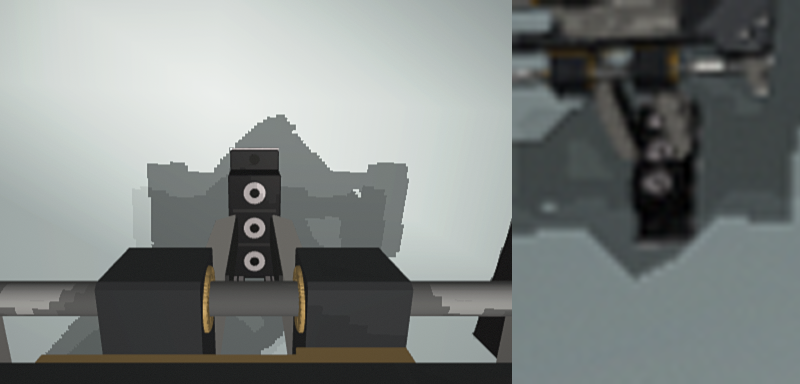

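step_arm([
  {"dp": [0, 0, 0], "twist": 0},
  {"dp": [0, 0, 0], "twist": 0},
  {"dp": [0, 0, 0], "twist": 0},
  {"dp": [0, 0, 0], "twist": 0},
], gripper=-1, squeeze=20)

```text
time_s: 5.0
ee_pos: [0.4319, -0.3193, 0.0069]
eef_rot: [3.142, 0.0, 0.058]
force: [0.1, -0.4, -0.0]
grip_width: 0.0005
grip_force: 0.0
```

```bash
python3 - <<'E'
from h import *
o=ctrl.get_obs(); print(o['grip_width'],o['grip_force'],o['ee_pos'])
im,P=cloud('wrist'); np.savez('w3.npz',im=im,P=P)
M=R.from_euler('xyz',o['eef_rot']).as_matrix(); L=(P-o['ee_pos'])@M
# points in tool frame by height bins: y extent near x~0
for z in (-.10,-.08,-.06,-.04,-.03,-.024,-.02,-.01,0):
    m=(abs(L[...,2]-z)<.004)&(abs(L[...,0])<.05)&(abs(L[...,1])<.06)
    if m.sum(): print(z,m.sum(),np.round(np.percentile(L[m][:,1],[0,10,25,50,75,90,100]),3),np.round(np.percentile(L[m][:,0],[0,50,100]),3))
save('w3.png',cv2.resize(im[130:300,170:340],(600,600)))
E
```

```text
0.000501355092232813 0.0 [ 0.43186649 -0.3193003   0.00690209]
-0.1 33 [-0.001 -0.001 -0.    -0.     0.001  0.001  0.001] [0.005 0.007 0.008]
-0.08 97 [-0.002 -0.002 -0.001  0.     0.002  0.003  0.011] [-0.007  0.008  0.01 ]
-0.06 300 [-0.012 -0.009 -0.006  0.001  0.006  0.01   0.013] [0.007 0.009 0.009]
-0.04 197 [-0.012 -0.009 -0.005  0.001  0.006  0.01   0.013] [0.007 0.009 0.009]
-0.03 60 [-0.007 -0.004 -0.002  0.     0.003  0.005  0.008] [0.007 0.009 0.009]
-0.024 2338 [-0.015 -0.012 -0.007  0.001  0.009  0.014  0.017] [-0.007  0.019  0.032]
-0.02 2320 [-0.015 -0.012 -0.008  0.001  0.01   0.014  0.017] [-0.007  0.019  0.032]
-0.01 99 [-0.015 -0.011 -0.007  0.001  0.008  0.013  0.016] [0.032 0.032 0.032]
0 1015 [-0.049 -0.012 -0.007  0.001  0.009  0.014  0.041] [0.012 0.039 0.045]
```

View pics/w3.png

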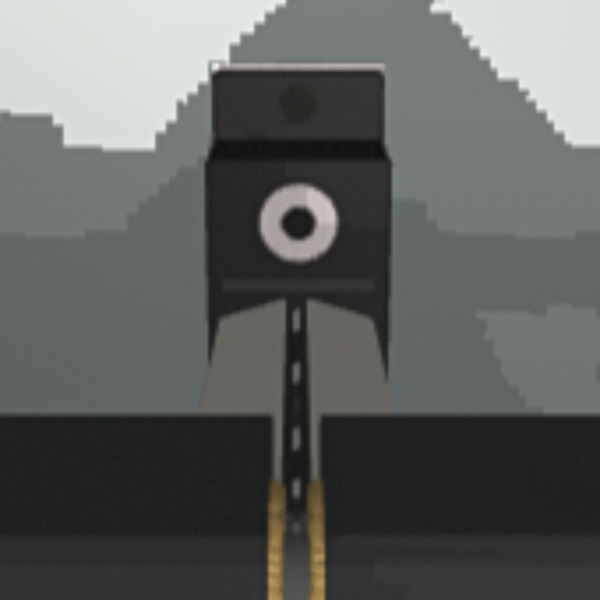

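step_arm([
  {"dp": [0, 0, 0], "twist": 0},
  {"dp": [0, 0, 0], "twist": 0},
  {"dp": [0, 0, 0], "twist": 0},
  {"dp": [0, 0, 0], "twist": 0},
  {"dp": [0, 0, 0], "twist": 0},
  {"dp": [0, 0, 0], "twist": 0},
  {"dp": [0, 0, 0], "twist": 0},
  {"dp": [0, 0, 0], "twist": 0},
], gripper=0.2)

```text
time_s: 5.85
ee_pos: [0.4319, -0.3193, 0.0069]
eef_rot: [3.142, 0.0, 0.058]
force: [-0.3, 0.3, -0.8]
grip_width: 0.0559
grip_force: 0.0
```

```bash
python3 - <<'E'
from h import *
o=ctrl.get_obs(); print(o['grip_width'],o['grip_force'],o['ee_pos'],o['qpos'])
im,P=cloud('wrist'); np.savez('w4.npz',im=im,P=P)
M=R.from_euler('xyz',o['eef_rot']).as_matrix(); L=(P-o['ee_pos'])@M
b=(abs(L[...,0])<.012)&(abs(L[...,1])>.024)&(abs(L[...,1])<.06)
for s in (1,-1):
    m=b&(L[...,1]*s>0)
    h,e=np.histogram(L[m][:,2],np.arange(-.1,.02,.005)); print(s,list(zip(np.round(e[:-1],3),h)))
for n in ('scene','top'):
    _,Q=cloud(n); K=(Q-o['ee_pos'])@M
    m=(abs(K[...,0])<.014)&(abs(K[...,1])<.05)&(K[...,2]<.004)&(K[...,2]>-.1); print(n,np.round(K[m][:60],3).tolist() if n=='scene' else m.sum())
save('w4.png',cv2.resize(im[130:300,130:380],(800,544)))
E
```

```text
0.05586567267740438 0.0 [ 0.43186761 -0.31932288  0.00691524] [-7.04875547e-01  4.75823830e-01  1.71123904e+00 -7.61820586e-06
  9.54531975e-01  8.07706555e-01]
1 [(np.float64(-0.1), np.int64(250)), (np.float64(-0.095), np.int64(226)), (np.float64(-0.09), np.int64(225)), (np.float64(-0.085), np.int64(204)), (np.float64(-0.08), np.int64(199)), (np.float64(-0.075), np.int64(185)), (np.float64(-0.07), np.int64(178)), (np.float64(-0.065), np.int64(160)), (np.float64(-0.06), np.int64(143)), (np.float64(-0.055), np.int64(137)), (np.float64(-0.05), np.int64(113)), (np.float64(-0.045), np.int64(111)), (np.float64(-0.04), np.int64(94)), (np.float64(-0.035), np.int64(73)), (np.float64(-0.03), np.int64(11)), (np.float64(-0.025), np.int64(0)), (np.float64(-0.02), np.int64(0)), (np.float64(-0.015), np.int64(0)), (np.float64(-0.01), np.int64(0)), (np.float64(-0.005), np.int64(0)), (np.float64(0.0), np.int64(51)), (np.float64(0.005), np.int64(1339)), (np.float64(0.01), np.int64(0))]
-1 [(np.float64(-0.1), np.int64(251)), (np.float64(-0.095), np.int64(225)), (np.float64(-0.09), np.int64(217)), (np.f
[... 1473 characters left out ...]
 0.028, -0.059], [0.01, -0.031, -0.079], [0.009, -0.034, -0.078], [0.01, -0.038, -0.079], [0.006, -0.04, -0.072], [-0.001, -0.041, -0.062], [0.01, 0.037, -0.078], [0.012, 0.032, -0.081], [0.009, 0.03, -0.077], [0.007, 0.027, -0.074], [-0.001, 0.027, -0.061], [0.01, -0.033, -0.073], [0.009, -0.036, -0.07], [0.006, -0.039, -0.066], [0.003, -0.041, -0.06], [0.009, 0.039, -0.071], [0.01, 0.035, -0.071], [0.011, 0.031, -0.073], [0.007, 0.029, -0.067], [0.005, 0.026, -0.063], [-0.007, 0.027, -0.046], [0.01, -0.032, -0.065], [0.008, -0.035, -0.063], [0.009, -0.038, -0.063], [0.005, -0.041, -0.057], [-0.007, -0.041, -0.039], [0.012, 0.035, -0.068], [0.01, 0.033, -0.065], [0.007, 0.031, -0.06]]
top 0
```

View pics/w4.png

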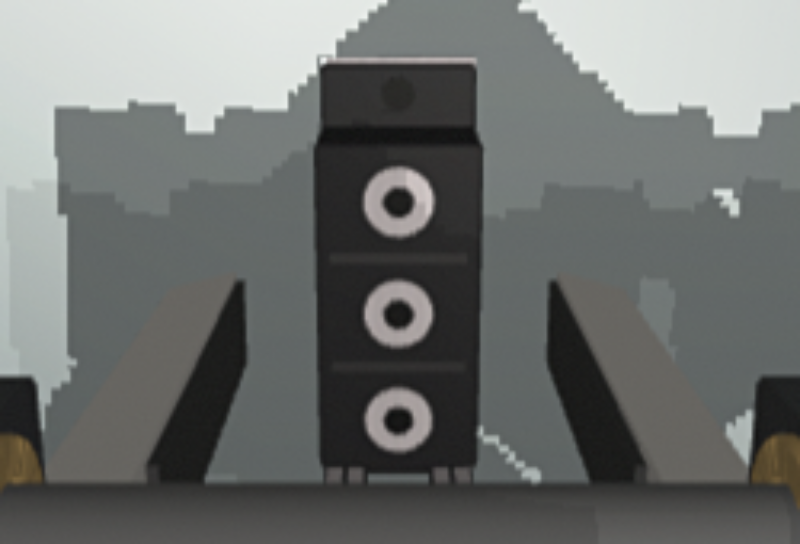

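The picture and its depth show the fingers straddling the module but ending about 30 mm short of the stated TCP. They closed above the module, so I descend further, watching the force.

```bash
python3 - <<'E'
from h import *
z=np.load('w4.npz');P=z['P'];o=ctrl.get_obs();M=R.from_euler('xyz',o['eef_rot']).as_matrix(); L=(P-o['ee_pos'])@M
m=(abs(L[...,2]+.023)<.004)&(abs(L[...,0])<.06)&(abs(L[...,1])<.022)
print(rect(P,m)); print(np.round(np.percentile(L[m][:,0],[0.5,99.5]),4),np.round(np.percentile(L[m][:,1],[.5,99.5]),4))
m=(L[...,2]>-.03)&(L[...,2]<0)&(abs(L[...,0])<.06)&(abs(L[...,1])<.022);print(np.round(np.percentile(L[m][:,0],[.2,99.9]),4))
_,Q=cloud('scene');K=(Q-o['ee_pos'])@M
m=(abs(K[...,0])<.014)&(abs(K[...,1])<.045)&(abs(K[...,1])>.023)&(K[...,2]<.0)&(K[...,2]>-.06);print('scene tip',np.sort(np.round(K[m][:,2],3))[-12:])
E
```

```text
(array([ 428.9, -320.3]), array([70.4, 31.7]), 3.3)
[-0.0338  0.0319] [-0.0148  0.0164]
[-0.0457  0.0445]
scene tip [-0.04  -0.038 -0.037 -0.035 -0.034 -0.034 -0.034 -0.033 -0.03  -0.03
 -0.029 -0.028]
```

step_arm([
  {"dp": [0, 0, 0.2], "twist": 0},
  {"dp": [0, 0, 0.15], "twist": 0},
  {"dp": [0, 0, 0.15], "twist": 0},
  {"dp": [0, 0, 0], "twist": 0},
  {"dp": [0, 0, 0], "twist": 0},
])

```text
time_s: 6.55
ee_pos: [0.4318, -0.3193, -0.0133]
eef_rot: [-3.141, 0.0, 0.058]
force: [-0.1, 0.3, -0.1]
grip_width: 0.0565
grip_force: 0.0
```

step_arm([
  {"dp": [0, 0, 0.1], "twist": 0},
  {"dp": [0, 0, 0.1], "twist": 0},
  {"dp": [0, 0, 0.05], "twist": 0},
  {"dp": [0, 0, 0], "twist": 0},
])

```text
time_s: 6.95
ee_pos: [0.4317, -0.3192, -0.0235]
eef_rot: [-3.141, 0.0, 0.058]
force: [0.0, -0.2, 0.5]
grip_width: 0.0564
grip_force: 0.0
```

step_arm([
  {"dp": [0, 0, 0], "twist": 0},
  {"dp": [0, 0, 0], "twist": 0},
  {"dp": [0, 0, 0], "twist": 0},
  {"dp": [0, 0, 0], "twist": 0},
  {"dp": [0, 0, 0], "twist": 0},
  {"dp": [0, 0, 0], "twist": 0},
], gripper=-0.6, squeeze=20)

```text
time_s: 7.55
ee_pos: [0.4319, -0.3194, -0.023]
eef_rot: [3.141, -0.0, 0.058]
force: [0.1, 0.2, 1.9]
grip_width: 0.0316
grip_force: 20.0
```

```bash
python3 - <<'E'
from h import *
go(.56,.1,.18)
E
```

```text
from [ 0.4319 -0.3194 -0.023 ] yaw 0.0582 q6 0.81 twist 0 dp [  3.807 -10.28   -5.075]
```

step_arm([
  {"dp": [0, 0, -0.2], "twist": 0},
  {"dp": [0, 0, -0.5], "twist": 0},
  {"dp": [0, 0, -0.8], "twist": 0},
  {"dp": [0, 0, -0.9], "twist": 0},
  {"dp": [0, 0, -0.9], "twist": 0},
  {"dp": [0, 0, -0.9], "twist": 0},
  {"dp": [0, 0, -0.6], "twist": 0},
  {"dp": [0, 0, -0.3], "twist": 0},
  {"dp": [0, 0, 0], "twist": 0},
])

```text
time_s: 8.45
ee_pos: [0.4322, -0.3196, 0.1821]
eef_rot: [3.14, -0.002, 0.058]
force: [-0.5, 0.2, -2.9]
grip_width: 0.0322
grip_force: 20.0
```

step_arm([
  {"dp": [0.2, -0.4, 0], "twist": 0},
  {"dp": [0.3, -0.8, 0], "twist": 0},
  {"dp": [0.36, -1, 0], "twist": 0},
  {"dp": [0.36, -1, 0], "twist": 0},
  {"dp": [0.36, -1, 0], "twist": 0},
  {"dp": [0.36, -1, 0], "twist": 0},
  {"dp": [0.36, -1, 0], "twist": 0},
  {"dp": [0.36, -1, 0], "twist": 0},
  {"dp": [0.36, -1, 0], "twist": 0},
  {"dp": [0.36, -1, 0], "twist": 0},
  {"dp": [0.3, -0.7, 0], "twist": 0},
  {"dp": [0.12, -0.38, 0], "twist": 0},
])

```text
time_s: 9.65
ee_pos: [0.5594, 0.1021, 0.1789]
eef_rot: [3.142, 0.003, 0.06]
force: [0.5, -0.3, -2.0]
grip_width: 0.032
grip_force: 20.0
```

step_arm([
  {"dp": [0, 0, 0], "twist": 0},
  {"dp": [0, 0, 0], "twist": 0},
  {"dp": [0, 0, 0], "twist": 0},
])

```text
time_s: 9.95
ee_pos: [0.5594, 0.0988, 0.1806]
eef_rot: [3.141, 0.001, 0.057]
force: [-0.3, -0.6, -1.1]
grip_width: 0.0318
grip_force: 20.0
```

```bash
python3 - <<'E'
from h import *
im,P=cloud('wrist'); np.savez('w5.npz',im=im,P=P)
o=ctrl.get_obs(); M=R.from_euler('xyz',o['eef_rot']).as_matrix(); L=(P-o['ee_pos'])@M
m=(abs(P[...,2]-.046)<.006); print('face',rect(P,m&(abs(P[...,0]-.57)<.12)&(abs(P[...,1])<.2)))
for l in ('fitted0','pad','module'):
    for r in ctrl.cut_out('wrist',l)[:4]:
        m=r['pixels'];print(l,round(r['conf'],2),np.round(np.nanmedian(P[m],0),3),rect(P,m&(P[...,2]>.04)&(P[...,2]<.09)))
save('w5.png',im)
E
```

```text
face (array([584. ,  16.6]), array([236.5, 170.5]), -85.26)
fitted0 0.83 [0.576 0.047 0.074] (array([570.5,  41.8]), array([95. , 38.3]), 5.14)
fitted0 0.73 [ 0.581 -0.008  0.074] (array([577.2, -16.5]), array([91.3, 40.1]), 4.88)
fitted0 0.7 [ 0.584 -0.064  0.073] (array([580.3, -70.3]), array([97.1, 46.3]), 15.44)
pad 0.62 [0.599 0.105 0.046] (array([599.3, 105.3]), array([32.1, 26.5]), -86.58)
module 0.84 [0.575 0.099 0.233] (array([560.7,  66.7]), array([15.4,  1.4]), 11.99)
```

View pics/w5.png

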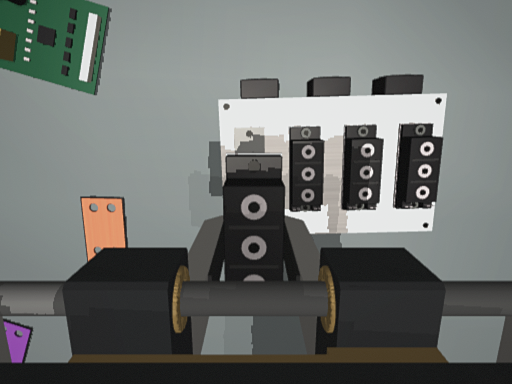

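```bash
python3 - <<'E'
from h import *
z=np.load('w5.npz');P=z['P']
t=(P[...,2]>.071)&(P[...,2]<.081)&(abs(P[...,0]-.57)<.06)
n,lab,st,c=cv2.connectedComponentsWithStats(t.astype(np.uint8))
for i in range(1,n):
    if st[i,4]>300: print(st[i],rect(P,lab==i),np.nanmedian(P[lab==i],0))
t=(P[...,2]>.068)&(P[...,2]<.081)&(abs(P[...,0]-.57)<.06)
# face edges
f=(abs(P[...,2]-.045)<.005)&(abs(P[...,0]-.57)<.15)&(abs(P[...,1])<.17)
a=np.radians(4.8)
for a in np.radians([4,4.5,5,5.5]):
    X=P[...,0]*np.cos(a)+P[...,1]*np.sin(a); Y=-P[...,0]*np.sin(a)+P[...,1]*np.cos(a)
    res=[]
    # -x edge : min X along bins of Y; left edge: max Y along bins of X, right edge
    e=[np.percentile(X[f&(abs(Y-y)<.004)],1) for y in np.arange(-.12,.04,.008)]
    e2=[np.percentile(X[f&(abs(Y-y)<.004)],99) for y in np.arange(-.14,.07,.008)]
    g=[np.percentile(Y[f&(abs(X-x)<.004)],99) for x in np.arange(.6,.64,.008)]
    h=[np.percentile(Y[f&(abs(X-x)<.004)],1) for x in np.arange(.52,.64,.008)]
    for q in(e,e2,g,h): print(round(np.degrees(a),1),'med',round(np.median(q),4),'slope mm/m',round(np.polyfit(range(len(q)),q,1)[0]/.008*1000,1),end=' | ')
    print()
E
```

```text
[ 404  136   39   67 2129] (array([581.4, -70.3]), array([66.1, 32.7]), 4.07) [ 0.58281967 -0.06914796  0.07439306]
[ 348  138   36   66 2092] (array([576.5, -12.7]), array([66.1, 32.2]), 4.94) [ 0.57794087 -0.01193794  0.07435794]
[ 292  140   32   65 2039] (array([571.9,  44.8]), array([65.6, 31.5]), 4.86) [0.57330784 0.04536559 0.07435229]
4.0 med 0.5009 slope mm/m 244.1 | 4.0 med 0.6667 slope mm/m 17.6 | 4.0 med 0.0923 slope mm/m -20.6 | 4.0 med -0.0959 slope mm/m -59.7 | 
4.5 med 0.5005 slope mm/m 326.1 | 4.5 med 0.6668 slope mm/m 18.3 | 4.5 med 0.0871 slope mm/m -40.0 | 4.5 med -0.1008 slope mm/m -167.2 | 
5.0 med 0.4997 slope mm/m 401.5 | 5.0 med 0.6662 slope mm/m 16.2 | 5.0 med 0.0817 slope mm/m -37.7 | 5.0 med -0.1056 slope mm/m -177.0 | 
5.5 med 0.4997 slope mm/m 478.3 | 5.5 med 0.6653 slope mm/m 3.8 | 5.5 med 0.0762 slope mm/m -47.4 | 5.5 med -0.1107 slope mm/m -237.7 |
```

```bash
python3 - <<'E'
from h import *
z=np.load('w5.npz');P=z['P'];o=ctrl.get_obs();M=R.from_euler('xyz',o['eef_rot']).as_matrix(); L=(P-o['ee_pos'])@M
for lo,hi in((-.012,.006),(-.03,-.016)):
    m=(L[...,2]>lo)&(L[...,2]<hi)&(abs(L[...,0])<.06)&(abs(L[...,1])<.022)
    q=L[m];print(m.sum(),np.round(np.percentile(q[:,0],[.2,.5,99.5,99.8]),4),np.round(np.percentile(q[:,2],[5,50,95]),4))
    f=q[q[:,0]>.012]; 
    for x in (.014,.02,.026,.036,.042):
        g=q[abs(q[:,0]-x)<.003]
        if len(g): print(x,np.round(np.percentile(g[:,1],[1,99]),4))
a=np.radians(4.72); go(.567+.0006*np.cos(a),.1025+.0006*np.sin(a),.1,a)
E
```

```text
Traceback (most recent call last):
IndexError: index -1 is out of bounds for axis 0 with size 0
```

```bash
python3 - <<'E'
from h import *
z=np.load('w5.npz');P=z['P'];o=ctrl.get_obs();M=R.from_euler('xyz',o['eef_rot']).as_matrix(); L=(P-o['ee_pos'])@M
m=(L[...,2]>-.06)&(L[...,2]<-.02)&(abs(L[...,0])<.06)&(abs(L[...,1])<.022)
q=L[m];print(m.sum(),np.round(np.percentile(q[:,0],[.2,.5,99.5,99.8]),4))
for x in (.014,.02,.026,.036,.042):
    g=q[abs(q[:,0]-x)<.003];print(x,np.round(np.percentile(g[:,1],[1,99]),4),np.round(np.median(g[:,2]),4))
t=q[(q[:,2]<-.048)];print(t[:,0].max())
a=np.radians(4.72); go(.567+.0006*np.cos(a),.1025+.0006*np.sin(a),.1,a)
E
```

```text
8066 [-0.0202 -0.02    0.0444  0.0445]
0.014 [-0.0148  0.0165] -0.0518
0.02 [-0.0146  0.0164] -0.0521
0.026 [-0.0144  0.0163] -0.0519
0.036 [-0.0144  0.0163] -0.0317
0.042 [-0.0143  0.0162] -0.0315
0.031904973979477766
from [0.5597 0.0993 0.181 ] yaw 0.0824 q6 1.62 twist -0.362 dp [ 0.204 -0.065  2.026]
```

```bash
python3 - <<'E'
from h import *
go(.5678,.1035,.06,np.radians(4.72))
E
```

```text
from [0.5597 0.0993 0.181 ] yaw 0.0824 q6 1.62 twist -0.362 dp [ 0.21  -0.088  3.026]
```

step_arm([
  {"dp": [0, 0, 0], "twist": -0.36},
  {"dp": [0.21, -0.088, 0.2], "twist": 0},
  {"dp": [0, 0, 0.5], "twist": 0},
  {"dp": [0, 0, 0.6], "twist": 0},
  {"dp": [0, 0, 0.6], "twist": 0},
  {"dp": [0, 0, 0.5], "twist": 0},
  {"dp": [0, 0, 0.4], "twist": 0},
  {"dp": [0, 0, 0.2], "twist": 0},
  {"dp": [0, 0, 0], "twist": 0},
  {"dp": [0, 0, 0], "twist": 0},
  {"dp": [0, 0, 0], "twist": 0},
])

```text
time_s: 11.25
ee_pos: [0.5683, 0.1043, 0.0618]
eef_rot: [-3.142, -0.002, 0.083]
force: [-0.6, -0.4, -1.2]
grip_width: 0.0315
grip_force: 20.0
```

```bash
python3 - <<'E'
from h import *
go(.5678,.1035,.024,np.radians(4.72))
im,P=cloud('wrist'); np.savez('w6.npz',im=im,P=P); o=ctrl.get_obs()
t=(P[...,2]>.071)&(P[...,2]<.081)&(abs(P[...,0]-.57)<.06)&(P[...,1]<.075)
n,lab,st,c=cv2.connectedComponentsWithStats(t.astype(np.uint8))
for i in range(1,n):
    if st[i,4]>300: print(st[i],rect(P,lab==i))
E
```

```text
from [0.5683 0.1043 0.0618] yaw 0.0824 q6 1.61 twist 0.014 dp [-0.017  0.02   0.946]
[ 319  171   55   81 3778] (array([578.2,  45.7]), array([53.4, 31.9]), 4.55)
[ 405  171   62   98 4675] (array([576.8, -12.4]), array([66. , 32.7]), 4.81)
[ 488  171   24   98 1439] (array([579.9, -57.3]), array([66.5, 14. ]), 12.23)
```

step_arm([
  {"dp": [-0.015, 0.015, 0.2], "twist": 0},
  {"dp": [0, 0, 0.2], "twist": 0},
  {"dp": [0, 0, 0.2], "twist": 0},
  {"dp": [0, 0, 0.1], "twist": 0},
  {"dp": [0, 0, 0.1], "twist": 0},
  {"dp": [0, 0, 0.05], "twist": 0},
  {"dp": [0, 0, 0], "twist": 0},
  {"dp": [0, 0, 0], "twist": 0},
  {"dp": [0, 0, 0], "twist": 0},
])

```text
time_s: 12.2
ee_pos: [0.5674, 0.1036, 0.0272]
eef_rot: [-3.142, -0.0, 0.083]
force: [0.3, -0.3, -1.2]
grip_width: 0.0317
grip_force: 20.0
```

```bash
python3 - <<'E'
from h import *
go(.5678,.1035,.022,np.radians(4.72)); print(ctrl.get_obs()['force'])
E
```

```text
from [0.5674 0.1036 0.0272] yaw 0.0824 q6 1.6 twist 0.014 dp [0.01  0.004 0.129]
[ 0.25662573 -0.29256612 -1.23096618]
```

step_arm([
  {"dp": [0.01, 0, 0.04], "twist": 0},
  {"dp": [0, 0, 0.03], "twist": 0},
  {"dp": [0, 0, 0.03], "twist": 0},
  {"dp": [0, 0, 0], "twist": 0},
  {"dp": [0, 0, 0], "twist": 0},
])

```text
time_s: 12.7
ee_pos: [0.5676, 0.1036, 0.0229]
eef_rot: [-3.142, 0.0, 0.083]
force: [-0.3, -0.3, -0.1]
grip_width: 0.0322
grip_force: 20.0
```

step_arm([
  {"dp": [0, 0, 0.02], "twist": 0},
  {"dp": [0, 0, 0], "twist": 0},
  {"dp": [0, 0, 0], "twist": 0},
])

```text
time_s: 13.0
ee_pos: [0.5676, 0.1036, 0.0221]
eef_rot: [-3.142, -0.0, 0.083]
force: [-0.0, 0.9, -1.3]
grip_width: 0.032
grip_force: 20.0
```

step_arm([
  {"dp": [0, 0, 0.015], "twist": 0},
  {"dp": [0, 0, 0], "twist": 0},
  {"dp": [0, 0, 0], "twist": 0},
])

```text
time_s: 13.3
ee_pos: [0.5677, 0.1036, 0.022]
eef_rot: [3.142, -0.0, 0.083]
force: [-4.0, 0.2, 5.4]
grip_width: 0.0318
grip_force: 20.0
```

step_arm([
  {"dp": [0, 0, 0.015], "twist": 0},
  {"dp": [0, 0, 0], "twist": 0},
  {"dp": [0, 0, 0], "twist": 0},
])

```text
time_s: 13.6
ee_pos: [0.5677, 0.1037, 0.022]
eef_rot: [3.142, -0.0, 0.083]
force: [-6.5, -2.1, 12.0]
grip_width: 0.0318
grip_force: 20.0
```

step_arm([
  {"dp": [0, 0, -0.02], "twist": 0},
  {"dp": [0, 0, 0], "twist": 0},
])

```text
time_s: 13.8
ee_pos: [0.5677, 0.1036, 0.022]
eef_rot: [-3.142, -0.0, 0.083]
force: [-1.6, -0.0, 5.0]
grip_width: 0.0318
grip_force: 20.0
```

step_arm([
  {"dp": [0, 0, 0], "twist": 0},
  {"dp": [0, 0, 0], "twist": 0},
  {"dp": [0, 0, 0], "twist": 0},
  {"dp": [0, 0, -0.1], "twist": 0},
  {"dp": [0, 0, -0.4], "twist": 0},
  {"dp": [0, 0, -0.8], "twist": 0},
  {"dp": [0, 0, -0.8], "twist": 0},
  {"dp": [0, 0, -0.9], "twist": 0},
  {"dp": [0, 0, -0.9], "twist": 0},
  {"dp": [0, 0, -0.6], "twist": 0},
  {"dp": [0, 0, 0], "twist": 0},
  {"dp": [0, 0, 0], "twist": 0},
], gripper=-0.1)

```text
time_s: 15.0
ee_pos: [0.5675, 0.1036, 0.2015]
eef_rot: [3.142, -0.0, 0.083]
force: [0.2, -0.1, -1.3]
grip_width: 0.0424
grip_force: 0.0
```

```bash
python3 - <<'E'
from h import *
im,P=cloud('wrist'); np.savez('w7.npz',im=im,P=P); print(ctrl.get_obs()['ee_pos'])
t=(P[...,2]>.071)&(P[...,2]<.081)&(abs(P[...,0]-.57)<.06)
n,lab,st,c=cv2.connectedComponentsWithStats(t.astype(np.uint8))
for i in range(1,n):
    if st[i,4]>300: print(st[i],rect(P,lab==i),np.nanmedian(P[lab==i][:,2]))
im,P=cloud('top'); t=(P[...,0]>.3)&(P[...,0]<.53)&(abs(P[...,1]-.277)<.04)
print('bar top cam',rect(P,t&(P[...,2]>.003)),'cap',rect(P,t&(P[...,2]>.03)))
go(.40,.277,.2,0)
E
```

```text
[0.56718295 0.10358315 0.20063096]
[ 239  148   30   61 1804] (array([566.8, 103.1]), array([65.9, 31.6]), 4.84) 0.07434655127078518
[ 292  148   33   61 1798] (array([571.6,  45. ]), array([66.1, 31.8]), 4.61) 0.07433279996978756
[ 345  148   35   61 1822] (array([576.4, -12.7]), array([66. , 32.2]), 4.52) 0.07435690172574497
[ 397  148   38   61 1863] (array([581.3, -70.7]), array([65.9, 33.4]), 4.98) 0.07435021375937662
bar top cam (array([416. , 276.8]), array([227.8,  79.2]), 0.04) cap (array([415. , 279.1]), array([37.8, 36.4]), 1.57)
from [0.5671 0.1035 0.2003] yaw 0.0 q6 1.6 twist 1.194 dp [-4.177 -4.336  0.017]
```

step_arm([
  {"dp": [0, 0, 0], "twist": 0.6},
  {"dp": [0, 0, 0], "twist": 0.59},
  {"dp": [-0.6, -0.6, 0], "twist": 0},
  {"dp": [-0.7, -0.74, 0], "twist": 0},
  {"dp": [-0.7, -0.75, 0], "twist": 0},
  {"dp": [-0.7, -0.75, 0], "twist": 0},
  {"dp": [-0.7, -0.75, 0], "twist": 0},
  {"dp": [-0.5, -0.5, 0], "twist": 0},
  {"dp": [-0.28, -0.25, 0], "twist": 0},
  {"dp": [0, 0, 0], "twist": 0},
  {"dp": [0, 0, 0], "twist": 0},
  {"dp": [0, 0, 0], "twist": 0},
], gripper=0.3)

```text
time_s: 16.3
ee_pos: [0.4011, 0.2764, 0.2014]
eef_rot: [3.141, 0.0, -0.001]
force: [0.1, -0.2, -0.3]
grip_width: 0.061
grip_force: 0.0
```

```bash
python3 - <<'E'
from h import *
im,P=cloud('wrist'); np.savez('w8.npz',im=im,P=P); o=ctrl.get_obs(); print(o['ee_pos'],o['eef_rot'],o['qpos'])
b=(abs(P[...,0]-.41)<.16)&(abs(P[...,1]-.277)<.07)
print('bar',rect(P,b&(P[...,2]>.0025)&(P[...,2]<.06)),'cap',rect(P,b&(P[...,2]>.045)&(P[...,2]<.055)),np.nanmax(P[b&(P[...,2]<.06)][:,2]))
save('w8.png',im)
E
```

```text
[0.40108702 0.27640125 0.20146003] [ 3.14128264e+00  2.64463197e-04 -1.09637121e-03] [ 5.28267081e-01  1.39541290e-01  1.65806443e+00 -1.37546593e-04
  1.34437176e+00  2.10019064e+00]
bar (array([409.4, 277. ]), array([317.1, 139.6]), 0.09) cap (array([415.1, 282.1]), array([40.1, 35.9]), 2.02) 0.05165750003048575
```

View pics/w8.png

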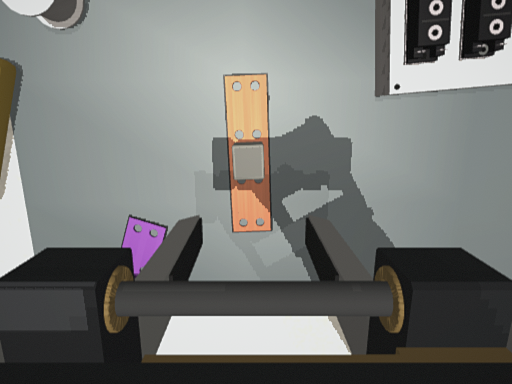

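```bash
python3 - <<'E'
from h import *
z=np.load('w8.npz');P=z['P'];im=z['im'].astype(int)
b=(abs(P[...,0]-.41)<.16)&(abs(P[...,1]-.277)<.07)&(P[...,2]<.06)
c=b&(im[...,0]>im[...,2]+25)&(P[...,2]<.012)
n,lab,st,_=cv2.connectedComponentsWithStats(c.astype(np.uint8))
for i in range(1,n):
    if st[i,4]>200: print(st[i],rect(P,lab==i),np.nanmedian(P[lab==i][:,2]))
print('all',rect(P,c))
# long-axis via PCA of edges: centre line of copper rows
q=P[c]; xs=np.arange(.33,.50,.005); e=[[np.percentile(q[abs(q[:,0]-x)<.0025][:,1],k) for k in(2,98)] for x in xs]; e=np.array(e); print(np.degrees(np.arctan(np.polyfit(xs,e[:,0],1)[0])),np.degrees(np.arctan(np.polyfit(xs,e[:,1],1)[0])),np.mean(e,0))
go(.4151,.2815,.0,np.radians(2.1))
E
```

```text
[ 224   74   47  158 4753] (array([414.3, 282.2]), array([200.5,  51.4]), 2.03) 0.004088379576897894
all (array([414.3, 282.2]), array([200.5,  51.4]), 2.03)
2.0395602312517025 1.9544453334091476 [0.25728126 0.30670315]
from [0.4011 0.2764 0.2015] yaw 0.0367 q6 2.1 twist -0.541 dp [ 0.356 -0.116  5.036]
```

```bash
python3 - <<'E'
from h import *
go(.4147,.283,-.018,np.radians(2.0))
E
```

```text
from [0.4011 0.2764 0.2015] yaw 0.0349 q6 2.1 twist -0.516 dp [ 0.347 -0.155  5.486]
```

step_arm([
  {"dp": [0, 0, 0], "twist": -0.52},
  {"dp": [0.347, -0.155, 0.5], "twist": 0},
  {"dp": [0, 0, 0.8], "twist": 0},
  {"dp": [0, 0, 0.8], "twist": 0},
  {"dp": [0, 0, 0.8], "twist": 0},
  {"dp": [0, 0, 0.6], "twist": 0},
  {"dp": [0, 0, 0], "twist": 0},
  {"dp": [0, 0, 0.5], "twist": 0},
  {"dp": [0, 0, 0.5], "twist": 0},
  {"dp": [0, 0, 0.4], "twist": 0},
  {"dp": [0, 0, 0.3], "twist": 0},
  {"dp": [0, 0, 0.2], "twist": 0},
])

```text
time_s: 17.55
ee_pos: [0.4146, 0.2838, -0.0142]
eef_rot: [-3.141, -0.001, 0.036]
force: [0.0, -0.2, 0.3]
grip_width: 0.061
grip_force: 0.0
```

step_arm([
  {"dp": [0, 0, 0.08], "twist": 0},
  {"dp": [0, 0, 0], "twist": 0},
  {"dp": [0, 0, 0], "twist": 0},
])

```text
time_s: 17.85
ee_pos: [0.4144, 0.2841, -0.0169]
eef_rot: [-3.141, -0.001, 0.037]
force: [0.0, -0.7, -0.5]
grip_width: 0.0612
grip_force: 0.0
```

step_arm([
  {"dp": [0, 0, 0], "twist": 0},
  {"dp": [0, 0, 0], "twist": 0},
  {"dp": [0, 0, 0], "twist": 0},
  {"dp": [0, 0, 0], "twist": 0},
  {"dp": [0, 0, 0], "twist": 0},
  {"dp": [0, 0, 0], "twist": 0},
  {"dp": [0, 0, 0], "twist": 0},
  {"dp": [0, 0, 0], "twist": 0},
], gripper=-0.5, squeeze=40)

```text
time_s: 18.65
ee_pos: [0.4141, 0.2838, -0.0173]
eef_rot: [3.141, -0.0, 0.037]
force: [-0.5, -4.8, 7.0]
grip_width: 0.0357
grip_force: 40.0
```

step_arm([
  {"dp": [0, 0, -0.1], "twist": 0},
  {"dp": [0, 0, -0.2], "twist": 0},
  {"dp": [0, 0, -0.4], "twist": 0},
  {"dp": [0, 0, -0.6], "twist": 0},
  {"dp": [0, 0, -0.7], "twist": 0},
  {"dp": [0, 0, -0.7], "twist": 0},
  {"dp": [0, 0, -0.7], "twist": 0},
  {"dp": [0, 0, -0.7], "twist": 0},
  {"dp": [0, 0, -0.5], "twist": -0.3},
  {"dp": [0, 0, -0.3], "twist": -0.6},
  {"dp": [0, 0, -0.1], "twist": -0.9},
  {"dp": [0, 0, 0], "twist": -1},
])

```text
time_s: 19.85
ee_pos: [0.4139, 0.284, 0.1835]
eef_rot: [-3.141, -0.001, 0.235]
force: [-0.6, -0.5, -5.0]
grip_width: 0.0356
grip_force: 40.0
```

step_arm([
  {"dp": [0, 0, 0], "twist": -1},
  {"dp": [0, 0, 0], "twist": -1},
  {"dp": [0, 0, 0], "twist": -1},
  {"dp": [0, 0, 0], "twist": -1},
  {"dp": [0, 0, 0], "twist": -1},
  {"dp": [0, 0, 0], "twist": -1},
  {"dp": [0, 0, 0], "twist": -1},
  {"dp": [0, 0, 0], "twist": -1},
  {"dp": [0, 0, 0], "twist": -1},
  {"dp": [0, 0, 0], "twist": -1},
  {"dp": [0, 0, 0], "twist": -1},
  {"dp": [0, 0, 0], "twist": -1},
])

```text
time_s: 21.05
ee_pos: [0.4137, 0.2838, 0.1826]
eef_rot: [-3.141, 0.0, 1.073]
force: [0.6, -0.0, -5.4]
grip_width: 0.0358
grip_force: 40.0
```

step_arm([
  {"dp": [0, 0, 0], "twist": -1},
  {"dp": [0, 0, 0], "twist": -1},
  {"dp": [0, 0, 0], "twist": -1},
  {"dp": [0, 0, 0], "twist": -1},
  {"dp": [0, 0, 0], "twist": -1},
  {"dp": [0, 0, 0], "twist": -0.8},
  {"dp": [0, 0, 0], "twist": -0.6},
  {"dp": [0, 0, 0], "twist": -0.3},
  {"dp": [0, 0, 0], "twist": 0},
  {"dp": [0, 0, 0], "twist": 0},
  {"dp": [0, 0, 0], "twist": 0},
])

```text
time_s: 22.15
ee_pos: [0.414, 0.2839, 0.1825]
eef_rot: [-3.142, 0.0, 1.537]
force: [0.3, 0.2, -5.2]
grip_width: 0.0357
grip_force: 40.0
```

```bash
python3 - <<'E'
from h import *
im,P=cloud('wrist'); np.savez('w9.npz',im=im,P=P); o=ctrl.get_obs(); print(o['ee_pos'],o['eef_rot'],o['grip_width'],o['force'])
M=R.from_euler('xyz',o['eef_rot']).as_matrix(); L=(P-o['ee_pos'])@M; I=im.astype(int)
c=(abs(L[...,0])<.12)&(abs(L[...,1])<.05)&(L[...,2]<.04)&(L[...,2]>-.05)
q=L[c]
for x in np.arange(.02,.105,.01):
    g=q[abs(q[:,0]-x)<.003]
    if len(g)>20: print(round(x,3),len(g),np.round(np.percentile(g[:,1],[1,99]),4),np.round(np.median(g[:,2]),4))
print(np.round(np.percentile(q[:,0],[99,99.9]),4)); 
a=np.radians(4.75); go(.585,.0171,.2,a+np.pi/2)
E
```

```text
[0.41397893 0.28389024 0.18251749] [-3.14151148e+00 -1.21417450e-05  1.53705674e+00] 0.036204741640695065 [-0.36135274  0.13385491 -4.70580927]
0.02 1273 [-0.027   0.0254] -0.0286
0.03 555 [-0.0274  0.0259] -0.0214
0.04 908 [-0.0272  0.0257] -0.0214
0.05 928 [-0.0272  0.0257] -0.0214
0.06 1016 [-0.0272  0.0257] -0.0214
0.07 1030 [-0.0271  0.0255] -0.0214
0.08 1055 [-0.0273  0.0258] -0.0214
0.09 751 [-0.0276  0.0258] -0.0213
0.1 891 [-0.0271  0.0258] -0.021
[0.1011 0.1018]
from [0.414  0.2839 0.1825] yaw 1.6537 q6 0.56 twist -1.671 dp [-7.001  3.708 -0.437]
```

step_arm([
  {"dp": [0, 0, 0], "twist": -0.5},
  {"dp": [0, 0, 0], "twist": -0.7},
  {"dp": [-0.3, 0.15, 0], "twist": -0.47},
  {"dp": [-0.6, 0.3, 0], "twist": 0},
  {"dp": [-0.8, 0.45, 0], "twist": 0},
  {"dp": [-0.9, 0.5, 0], "twist": 0},
  {"dp": [-0.9, 0.5, 0], "twist": 0},
  {"dp": [-0.9, 0.5, 0], "twist": 0},
  {"dp": [-0.9, 0.5, 0], "twist": 0},
  {"dp": [-0.8, 0.4, 0], "twist": 0},
  {"dp": [-0.6, 0.3, 0], "twist": 0},
  {"dp": [-0.3, 0.1, 0], "twist": 0},
])

```text
time_s: 23.4
ee_pos: [0.5852, 0.015, 0.1821]
eef_rot: [-3.141, 0.0, 1.652]
force: [-0.3, -0.3, -4.9]
grip_width: 0.0356
grip_force: 40.0
```

step_arm([
  {"dp": [0, 0, 0.3], "twist": 0},
  {"dp": [0, 0, 0.6], "twist": 0},
  {"dp": [0, 0, 0.6], "twist": 0},
  {"dp": [0, 0, 0.4], "twist": 0},
  {"dp": [0, 0, 0.2], "twist": 0},
  {"dp": [0, 0, 0], "twist": 0},
  {"dp": [0, 0, 0], "twist": 0},
  {"dp": [0, 0, 0], "twist": 0},
])

```text
time_s: 24.2
ee_pos: [0.5849, 0.0172, 0.0995]
eef_rot: [3.14, 0.0, 1.654]
force: [0.6, -0.3, -4.8]
grip_width: 0.0358
grip_force: 40.0
```

```bash
python3 - <<'E'
from h import *
im,P=cloud('wrist'); np.savez('w10.npz',im=im,P=P); o=ctrl.get_obs(); print(o['ee_pos'],o['eef_rot'])
go(.585,.0171,.058,np.radians(94.75))
save('w10.png',cv2.resize(im[60:320,100:420],(800,600)[:1]+(650-50,)))
E
```

```text
[0.58484228 0.01710485 0.09944367] [3.14004957e+00 1.25182271e-04 1.65424320e+00]
from [0.5848 0.0171 0.0994] yaw 1.6537 q6 -0.12 twist 0.008 dp [-0.     0.002  1.036]
```

View pics/w10.png

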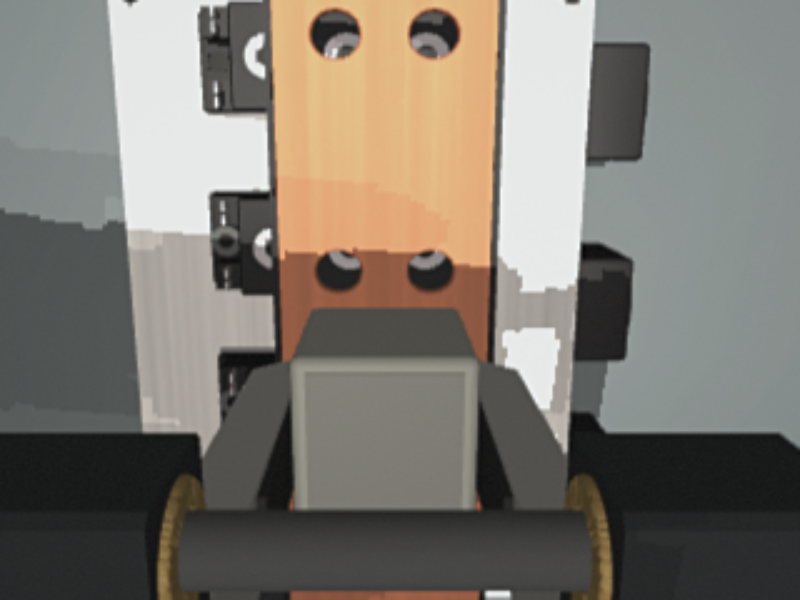

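```bash
cat > m.py <<'E'
from h import *
import sys
def meas(f):
    z=np.load(f);P=z['P'];im=z['im'];o=ctrl.get_obs();M=R.from_euler('xyz',o['eef_rot']).as_matrix(); L=(P-o['ee_pos'])@M
    H=P[...,2]
    t=(H>.071)&(H<.081)&(abs(P[...,0]-.57)<.07)&(L[...,1]<.0)
    n,lab,st,_=cv2.connectedComponentsWithStats(t.astype(np.uint8))
    for i in range(1,n):
        if st[i,4]>60:
            q=L[lab==i]; print('mod',st[i,4],'x edges',np.round(np.percentile(q[:,0],[1,99])*1e3,1),'mid',np.round(np.percentile(q[:,0],[1,99]).mean()*1e3,1),'y min',np.round(np.percentile(q[:,1],[1,3])*1e3,1))
    f=abs(H-.045)<.004
    for x in np.arange(.05,.13,.02):
        g=L[f&(abs(L[...,0]-x)<.004)]
        g=g[abs(g[:,1])<.12]; print('face x',round(x,2),np.round(np.percentile(g[:,1],[.5,99.5])*1e3,1))
    c=(abs(L[...,2]+.0214)<.003)&(abs(L[...,1])<.04)&(L[...,0]>.02)&(L[...,0]<.12)
    e=np.array([np.percentile(L[c&(abs(L[...,0]-x)<.003)][:,1],[1,99]) for x in np.arange(.035,.1,.008)])*1e3
    print('bar y edges',np.round(np.median(e,0),1),'mid',np.round(e.mean(1),1),'end x',np.round(np.percentile(L[c][:,0],[99,99.7])*1e3,1))
    # holes: non-plane pixels enclosed by plate
    k=c.astype(np.uint8); cs,h=cv2.findContours(k,cv2.RETR_CCOMP,cv2.CHAIN_APPROX_NONE)
    cal=ctrl.get_calibration('wrist'); T=cal['hand_eye']
    def toplane(u,v,zz):
        d=T[:3,:3]@np.array([(u-cal['cx'])/cal['fx'],(v-cal['cy'])/cal['fy'],1]); s=(zz-T[2,3])/d[2]; return (T[:3,3]+s*d)[:2]*1e3
    for q,hh in zip(cs,h[0]):
        if hh[3]>=0 and cv2.contourArea(q)>60:
            pts=np.array([toplane(*p[0],-.0214) for p in q]).astype(np.float32); (cx,cy),r=cv2.minEnclosingCircle(pts); print('hole',np.round([cx,cy,r],1), 'bbox mid',np.round((pts.min(0)+pts.max(0))/2,1))
meas(sys.argv[1])
E
python3 m.py w10.npz
```

```text
mod 664 x edges [ 71.7 102.9] mid 87.3 y min [-44.  -43.8]
mod 304 x edges [87.1 99.6] mid 93.4 y min [-20.5 -19.9]
mod 552 x edges [13.7 44.9] mid 29.3 y min [-43.9 -43.7]
mod 233 x edges [16.  28.1] mid 22.1 y min [-20.5 -19.9]
mod 73 x edges [-102.2  -95.3] mid -98.8 y min [-43.  -42.9]
face x 0.05 [-85.6  63.7]
face x 0.07 [-85.5  82.6]
face x 0.09 [-85.7  82.3]
face x 0.11 [-85.5  63.5]
bar y edges [-27.2  25.7] mid [-0.8 -0.9 -0.7 -0.8 -0.7 -0.8 -0.7 -1.  -0.7] end x [101.4 101.9]
hole [30.5 10.   5.9] bbox mid [30.5  9.9]
hole [ 30.5 -11.7   5.9] bbox mid [ 30.8 -11.5]
hole [88.1 10.1  5.9] bbox mid [88.1 10. ]
hole [ 88.  -11.8   5.9] bbox mid [ 88.1 -11.8]
```

step_arm([
  {"dp": [-0.022, 0.021, 0.2], "twist": 0},
  {"dp": [0, 0, 0.2], "twist": 0},
  {"dp": [0, 0, 0.2], "twist": 0},
  {"dp": [0, 0, 0.15], "twist": 0},
  {"dp": [0, 0, 0.1], "twist": 0},
  {"dp": [0, 0, 0.05], "twist": 0},
  {"dp": [0, 0, 0], "twist": 0},
  {"dp": [0, 0, 0], "twist": 0},
  {"dp": [0, 0, 0], "twist": 0},
])

```text
time_s: 25.15
ee_pos: [0.5855, 0.0162, 0.0628]
eef_rot: [3.141, 0.0, 1.654]
force: [0.1, 1.2, -4.9]
grip_width: 0.0361
grip_force: 40.0
```

```bash
python3 - <<'E'
from h import *
im,P=cloud('wrist'); np.savez('w11.npz',im=im,P=P); o=ctrl.get_obs(); print(o['ee_pos'],o['eef_rot'])
E
python3 m.py w11.npz
```

```text
[0.58548932 0.01614107 0.06280316] [3.14109983e+00 4.26361496e-05 1.65413500e+00]
mod 1554 x edges [ 73.1 104.3] mid 88.7 y min [-44.4 -44.1]
mod 305 x edges [83.7 94.2] mid 89.0 y min [-17.3 -16.8]
mod 1209 x edges [14.7 45.7] mid 30.2 y min [-44.2 -43.9]
mod 243 x edges [24.1 34.1] mid 29.1 y min [-17.4 -16.8]
mod 554 x edges [-101.1  -70.8] mid -86.0 y min [-42.2 -41.3]
mod 129 x edges [-96.2 -86.9] mid -91.5 y min [-17.1 -16.9]
face x 0.05 [-86.1  63. ]
face x 0.07 [-86.1  81.9]
face x 0.09 [-86.3  81.8]
face x 0.11 [-86.   62.9]
bar y edges [-27.3  25.6] mid [-0.8 -0.9 -0.8 -0.8 -0.7 -0.9 -0.8 -0.9 -0.8] end x [101.4 101.9]
hole [30.4 10.1  5.9] bbox mid [30.5  9.9]
hole [ 30.7 -11.7   6. ] bbox mid [ 30.5 -11.5]
hole [88.  10.1  5.9] bbox mid [87.9 10. ]
hole [ 88.1 -11.7   5.9] bbox mid [ 87.9 -11.6]
```

step_arm([
  {"dp": [0.006, 0.009, 0.03], "twist": 0},
  {"dp": [0, 0, 0.03], "twist": 0},
  {"dp": [0, 0, 0.03], "twist": 0},
  {"dp": [0, 0, 0.02], "twist": 0},
  {"dp": [0, 0, 0], "twist": 0},
  {"dp": [0, 0, 0], "twist": 0},
])

```text
time_s: 25.8
ee_pos: [0.5857, 0.0164, 0.0581]
eef_rot: [3.142, -0.0, 1.654]
force: [-0.5, -0.3, -5.9]
grip_width: 0.036
grip_force: 40.0
```

step_arm([
  {"dp": [0, 0, 0.015], "twist": 0},
  {"dp": [0, 0, 0], "twist": 0},
  {"dp": [0, 0, 0], "twist": 0},
])

```text
time_s: 26.1
ee_pos: [0.5858, 0.0164, 0.0577]
eef_rot: [3.141, 0.0, 1.654]
force: [-0.9, -0.1, -1.9]
grip_width: 0.036
grip_force: 40.0
```

Contact is starting. I'll check alignment before releasing.

step_arm([
  {"dp": [0, 0, 0.01], "twist": 0},
  {"dp": [0, 0, 0], "twist": 0},
  {"dp": [0, 0, 0], "twist": 0},
])

```text
time_s: 26.4
ee_pos: [0.5858, 0.0164, 0.0577]
eef_rot: [3.141, 0.0, 1.654]
force: [-4.8, 0.4, 5.7]
grip_width: 0.036
grip_force: 40.0
```

```bash
python3 - <<'E'
from h import *
im,P=cloud('wrist'); np.savez('w12.npz',im=im,P=P); o=ctrl.get_obs(); print(o['ee_pos'],o['force'])
E
python3 m.py w12.npz
```

```text
[0.5858015  0.01639181 0.05766831] [-5.34838119 -0.20102135  5.68052603]
mod 10334 x edges [ 13.5 103.1] mid 58.3 y min [-44.2 -43.1]
mod 2077 x edges [-95.6 -63.5] mid -79.5 y min [-39.9 -38. ]
face x 0.05 [-86.3  62.6]
face x 0.07 [-86.5  81.4]
face x 0.09 [-86.5  81.7]
face x 0.11 [-86.2  62.6]
bar y edges [-27.4  25.6] mid [-1.  -0.8 -0.9 -0.8 -0.8 -0.9 -4.2 -3.6 -0.7] end x [101.4 101.9]
hole [30.5 10.   5.9] bbox mid [30.8  9.9]
hole [ 30.4 -11.8   6. ] bbox mid [ 30.5 -11.8]
hole [87.8  9.9  5.8] bbox mid [87.9 10. ]
hole [ 88.  -11.7   5.8] bbox mid [ 87.9 -11.6]
```

step_arm([
  {"dp": [0, 0, -0.015], "twist": 0},
  {"dp": [0, 0, 0], "twist": 0},
])

```text
time_s: 26.65
ee_pos: [0.5858, 0.0164, 0.0577]
eef_rot: [3.141, 0.0, 1.654]
force: [-1.9, 0.1, -0.0]
grip_width: 0.0355
grip_force: 40.0
```

step_arm([
  {"dp": [0, 0, 0], "twist": 0},
  {"dp": [0, 0, 0], "twist": 0},
  {"dp": [0, 0, 0], "twist": 0},
  {"dp": [0, 0, 0], "twist": 0},
  {"dp": [0, 0, -0.2], "twist": 0},
  {"dp": [0, 0, -0.6], "twist": 0},
  {"dp": [0, 0, -0.8], "twist": 0},
  {"dp": [0, 0, -0.8], "twist": 0},
  {"dp": [0, 0, -0.8], "twist": 0},
  {"dp": [0, 0, -0.4], "twist": 0},
  {"dp": [0, 0, 0], "twist": 0},
  {"dp": [0, 0, 0], "twist": 0},
], gripper=0.1)

```text
time_s: 27.85
ee_pos: [0.5855, 0.0164, 0.2012]
eef_rot: [-3.141, -0.0, 1.654]
force: [0.5, 0.0, -0.7]
grip_width: 0.0518
grip_force: 0.0
```

```bash
python3 - <<'E'
from h import *
im,P=cloud('wrist'); np.savez('w13.npz',im=im,P=P); o=ctrl.get_obs(); print(o['ee_pos'],o['force'],o['time_s'])
M=R.from_euler('xyz',o['eef_rot']).as_matrix(); L=(P-o['ee_pos'])@M; H=P[...,2]; I=im.astype(int)
b=(H>.073)&(H<.085)&(I[...,0]>I[...,2]+25)&(abs(L[...,1])<.06)
print('bar',rect(L,b))
for x in (.04,.06,.08,.095,-.06,-.08):
    g=L[b&(abs(L[...,0]-x)<.004)]
    if len(g)>10: print(x,np.round(np.percentile(g[:,1],[1,99])*1e3,1),round(o['ee_pos'][2]-np.median(g[:,2]),4))
f=abs(H-.045)<.004
for x in (.05,.11):
    g=L[f&(abs(L[...,0]-x)<.004)]; g=g[abs(g[:,1])<.12]; print('face',np.round(np.percentile(g[:,1],[.5,99.5])*1e3,1))
t=(H>.071)&(H<.081)&(L[...,1]<-.03)&(L[...,1]>-.06)
n,lab,st,_=cv2.connectedComponentsWithStats(t.astype(np.uint8))
for i in range(1,n):
    if st[i,4]>60: q=L[lab==i]; print('mod',np.round(np.percentile(q[:,0],[1,99])*1e3,1),np.round(np.percentile(q[:,1],1)*1e3,1))
E
```

```text
[0.58524003 0.01640646 0.20059484] [0.74370117 0.21892505 0.15036331] 27.9
bar (array([ 0.6, -0.3]), array([200.4,  51.4]), 0.09)
0.04 [-25.7  24.5] 0.0791
0.06 [-25.4  24.2] 0.0792
0.08 [-25.  25.] 0.0791
0.095 [-24.7  24.6] 0.079
-0.06 [-25.3  24.1] 0.0791
-0.08 [-25.7  24.4] 0.0792
face [-85.3  62.8]
face [-85.3  63.7]
mod [ 73.1 104. ] -44.2
mod [14.6 45. ] -44.0
mod [-43.1 -12.4] -44.0
mod [-100.8  -70. ] -44.1
```

```bash
python3 -c "
from station import ctrl
print(ctrl.hand_in())"
```

```text
the job is handed in; nothing more can be done
None
```

I handed the job in at about 28 s: the spare module is on its pad, pins matching the fitted ones and within about 0.5 mm by camera, and the busbar lies flat across all four modules, holes within about 1 mm of the two terminal rows; no verdict came back.

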